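Turn a lamp bezel into its spring test nest

ROBOT

A 6-joint arm with a two-finger parallel gripper is mounted at the origin on the work surface. World frame = base frame: x ahead of the robot, y to its left, z up, the work surface at z = 0. Lengths are in mm, angles in rad, forces in N, time in s.
With the tool pointing down it reaches from about 275 to 750 mm from the base axis. Payload 10.2 kg.
Tool frame: the origin (TCP) lies between the finger pads; the fingertips stand 14 mm ahead of it and the grasp point (between the pads) lies 5 mm behind it (tip_reach is the distance from the TCP to the fingertips, in mm); z points along the fingers, y is the line along which they close (so a half turn about z gives the same grasp; the last joint's range is limited). The gripper opens to 85 mm and grips with 20 to 120 N. Pads are 22 mm wide; open, the fingers measure 114 mm over their backs; the gripper's body (76 mm by 85 mm) begins 54 mm behind the grasp point. The pads swing forward as they close: fully open they stand 13 mm farther back than shut.
Start: joints at [-1.521, 0.313, 1.498, -0, 1.331, -0.223], TCP at [141.437, -505.596, 245.294] pointing down, gripper open.
Joint ranges: [-2.94, 2.94], [-0.97, 2.17], [0.19, 2.56], [-1.23, 4.37], [0.02, 3.11], [-2.88, 2.88]. Speed limits (rad/s): [2.39, 2.39, 3.01, 3.14, 3.14, 3.14].

INTERFACE

Orientations are given as a unit quaternion [w, x, y, z].
In Python, from rig import * gives the robot as it stands.
- The arm moves only by the tool arm_command, never from a script. Its argument "steps" is a list that holds one entry, the list of rows, each a list of 7 numbers: the opening, from 0 (shut) to 1 (fully open), then the shift along the tool's x, y, z each as a share of 0.05 m, from -1 to 1, then the turn, a rotation vector about the tool's x, y, z each as a share of 0.15 rad, from -1 to 1. A call has 1 to 8 rows; each row shifts and turns the commanded pose from where the row before left it, along the tool's axes as they then stand; what a row does not reach is not made up. A row lasts 1/8 s, in which the tool goes at most 62.5 mm and 10.7 degrees, less where a joint would pass 70% of its speed; a pose out of reach is approached as far as the arm can. A call with a number of a shift or a turn outside -1 to 1 is refused whole. A call with a gripper value outside its range is refused whole. The fingers move at their own pace and stop on an object; "squeeze" is the grip in N (left out, the last holds). Time passes only in rows, so rows that do not move let the fingers close. It gives the time, the measured TCP pose, the force, the opening and the grip force at its end, in the units of the state.
- sense(): the state, without advancing time (a new reading comes with each control period).
- capture(name): name is "scene" or "top"; returns the picture (400x640x3 uint8, red, green, blue); there is no depth.
- get_calibration(name): a dict with "intrinsics" (3x3 intrinsics, pixels), "D" ([k1, k2, p1, p2, k3] as OpenCV has them; the pictures are not rectified), "rvec" (rotation vector, rad) and "tvec" (3), from world to camera coordinates, as OpenCV has them. Camera axes: x right, y down, z forward; pixel columns grow to the right and rows downward; lengths in mm; the calibration is good to about 2 mm. A picture is of the moment at which its call begins. get_calibration takes no time and is no camera call.
- finish_job(): hands the job in; it is judged then, once.
The state is a dict: "time_s": time; "joints": joint angles; "dq": joint speeds; "tau": joint torques, N m; "eef_pos": TCP position; "ee_rot": TCP orientation; "force": force on the tool from outside, world axes, zero at the start; "wrist_torque": the same for the moment, N m; "grip_width": opening from 0.0 (shut) to 1.0 (fully open); "grip_force": force on a finger pad.
Only numpy, scipy, OpenCV 4.12 (cv2) and the standard library are available. Lean on these libraries where they do the work, as an engineer would, in place of code of your own. Each camera call takes 0.05 s, during which the arm holds its last target. There are 200 camera calls.

TASK

Take the steel lamp bezel that has two ears and set it upright on the rim of the round spring nest with its ears about 45 to 90 degrees off the two notches. Press it down lightly against the spring and, still pressing, turn it until the ears drop into the notches; leave it flat on the nest's floor, released. Leave the bezel with no ears and the one with three ears where they are.

Things in the scene. Friction and masses are not known exactly. Their poses are not given: they have to be found in the camera images.
- bezel: Bezel to load: upright steel sleeve, 48 mm diameter, 48 mm tall, white lens on top, about 150 g; grip it across the sleeve at any yaw. At its foot two opposed ears, 16 mm wide and 8 mm thick, reach 44 mm from the axis. Starts upright on the bench. Origin: centre of the underside; x along the ears (either way alike), z up.
- nest: Round aluminium cup, 108 mm wide, on a fixed foot. Bore 64 mm wide, 14 mm deep, black floor; flat rim with two opposed 34 mm wide through-notches. Origin: centre of the cup's floor, 34 mm above the bench; x along the notches (either way alike), z up. On springs: sinks from 3.5 N, +0.5 N per mm, stops 12 mm down. Ears within 10 degrees of the notches drop in; else they ride on the rim.
- plain: A lookalike to leave alone: the same sleeve (48 mm diameter, 48 mm tall, white lens), with no ears. Origin: centre of the underside, z up.
- three: A lookalike to leave alone: the same sleeve and the same size of ears (to 44 mm from the axis), but three of them, 120 degrees apart. Origin: centre of the underside, x along one ear, z up.

How it is judged:
By the outcome, as a careful person would: the job done as asked, in the order asked, and still so for the second after the job is handed in, with the robot touching nothing.
It also fails if it takes over 45 s, if anything falls off the work surface, if the arm or the gripper's body presses on something with over 40 N, if the wrist force passes 120 N, or if a joint passes its speed limit or range.

## Working session

There is one attempt and no reset: what is moved stays moved. The work goes in short steps, Python scripts to look and compute and a tool call to move; the robot and the scene stay as the last step left them, time stands still between calls to the robot, and variables do not carry over. Pictures are saved under pics/ and viewed, at most 10 in all, crops included, and the job is handed in when it is done.

Besides the shell and the picture viewer there is one more tool, called by a JSON object that holds its "fn" and its "kwargs", one argument or row to a line. arm_command: Moves the arm, as the interface text tells. Its arguments: {"type":"object","properties":{"steps":{"type":"array"},"squeeze":{"type":"number"}},"required":["steps"]}

```bash
ls; mkdir -p pics
python3 - <<'E'
from rig import *
import cv2
s=sense();print(s)
for n in("scene","top"):
    im=capture(n);cv2.imwrite(f"pics/{n}0.png",im[:,:,::-1]);c=get_calibration(n);print(n,c)
E
```

```text
pics
{'time_s': 0.0, 'joints': array([-1.52140451e+00,  3.13435918e-01,  1.49844480e+00, -8.38667619e-06,
        1.33100479e+00, -2.23435587e-01]), 'dq': array([-0.00122132,  0.00015175,  0.00043701, -0.000475  , -0.00025057,
       -0.00023341]), 'tau': array([-1.10805955e-03, -4.12266934e+01, -2.59741741e+01, -2.34227236e-04,
        4.16783238e-03,  6.30332309e-06]), 'eef_pos': array([ 141.42003582, -505.34042518,  244.73936911]), 'ee_rot': array([-6.44333506e-04,  9.90709728e-01,  1.35991977e-01,  5.21249027e-05]), 'force': array([ 0.02859134,  0.45049728, -0.18432332]), 'wrist_torque': array([-0.02778331,  0.00527513, -0.01337203]), 'grip_force': 0.0, 'grip_width': 1.0031395542723927}
scene {'intrinsics': array([[462.31822295,   0.        , 316.35893291],
       [  0.        , 462.31822295, 202.5950452 ],
       [  0.        ,   0.        ,   1.        ]]), 'D': array([-0.12932121,  0.        ,  0.        ,  0.        ,  0.        ]), 'rvec': array([ 2.07544464,  0.89058986, -0.42136284]), 'tvec': array([-326.33121243, -214.92700538, 1543.39717472])}
top {'intrinsics': array([[386.23881552,   0.        , 322.4433204 ],
       [  0.        , 386.23881552, 202.64663323],
       [  0.        ,   0.        ,   1.        ]]), 'D': array([-0.0659968,  0.       ,  0.       ,  0.       ,  0.       ]), 'rvec': array([ 2.19896676, -2.16089162,  0.15707141]), 'tvec': array([-76.68676055, 513.31725862, 827.91848661])}
```

View pics/top0.png

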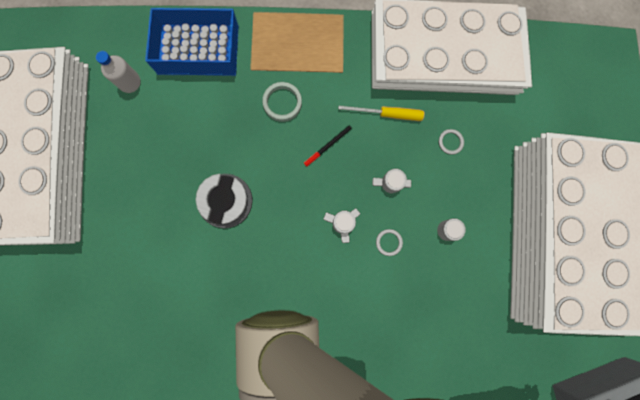

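View pics/scene0.png

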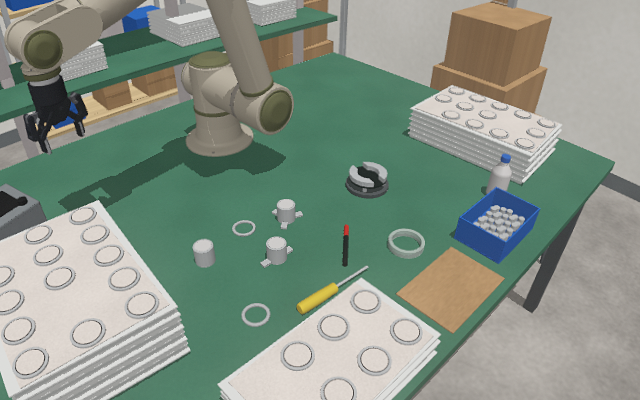

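The top view shows the two-eared bezel at about (395,181), the three-eared one at (344,223), the plain one at (453,230), and the nest at (222,200) with its dark notch line near vertical.

```bash
cat > h.py <<'E'
import numpy as np, cv2
from rig import *
def ray(n,uv,z):
    c=get_calibration(n);R=cv2.Rodrigues(c["rvec"])[0];C=-R.T@c["tvec"]
    p=cv2.undistortPoints(np.float64(uv).reshape(-1,1,2),c["intrinsics"],c["D"])[:,0]
    d=np.c_[p,np.ones(len(p))]@R
    return C+d*((z-C[2])/d[:,2])[:,None]
E
python3 - <<'E'
from h import *
im=cv2.imread("pics/top0.png");g=im.astype(int);hsv=cv2.cvtColor(im,cv2.COLOR_BGR2HSV)
a=im[150:260,340:480];b=im[165:235,185:260]
cv2.imwrite("pics/c1.png",np.hstack([cv2.resize(a,(500,393),interpolation=0),cv2.resize(b,(290,393),interpolation=0)]))
def bl(m,x0,y0,x1,y1):
    q=np.zeros_like(m);q[y0:y1,x0:x1]=m[y0:y1,x0:x1]
    n,l,s,c=cv2.connectedComponentsWithStats(q.astype(np.uint8),connectivity=8)
    i=1+np.argmax(s[1:,4]);return l==i,s[i],c[i]
grey=(hsv[...,1]<70)&(hsv[...,2]>90)
m,s,c=bl(grey,365,155,420,205);print("bezel all",s,c)
ys,xs=np.nonzero(m)
P=ray("top",np.c_[xs,ys],8)[:,:2]
rect=cv2.minAreaRect(P.astype(np.float32));print("rect z8",rect)
for t in(180,200,215,225):
    m,s,c=bl((hsv[...,1]<40)&(hsv[...,2]>t),365,155,420,205);print(t,s,c,ray("top",[c],48))
for t in(110,150):
    m,s,c=bl((hsv[...,1]<60)&(hsv[...,2]>t),190,165,255,235)
    ys,xs=np.nonzero(m);h=cv2.convexHull(np.c_[xs,ys].astype(np.int32));print("rim",s,c)
    n,l,ss,cc=cv2.connectedComponentsWithStats(((hsv[...,1]<60)&(hsv[...,2]>t)).astype(np.uint8)[165:235,190:255]);print(ss,cc+[190,165])
m=(hsv[...,2]<60);m,s,c=bl(m,190,165,255,235);print("black",s,c,ray("top",[c],34))
E
```

```text
bezel all [372 168  40  24 565] [393.27433628 180.02123894]
rect z8 ((571.6297607421875, -225.9921417236328), (53.366512298583984, 89.78636932373047), 16.99979591369629)
180 [386 170  24  20 329] [396.10334347 179.48024316] [[ 567.13391547 -228.98604207   48.        ]]
200 [387 171  18  17 233] [395.49356223 178.91416309] [[ 568.36950064 -227.63281325   48.        ]]Traceback (most recent call last):
  File "<stdin>", line 15, in <module>
  File "<stdin>", line 8, in bl
    return _wrapfunc(a, 'argmax', axis=axis, out=out, **kwds)
    return bound(*args, **kwds)
ValueError: attempt to get argmax of an empty sequence
```

View pics/c1.png

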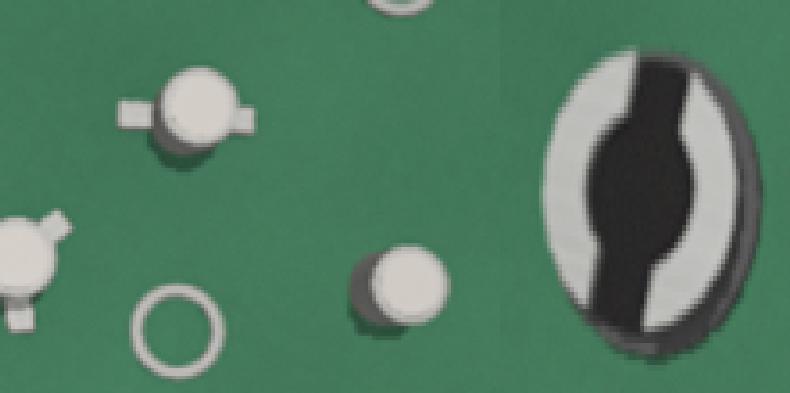

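The crop shows the lens at about (396,179.5) and the ear tips near (373,182) and (411.5,184). The nest rim is two bright arcs, with black notches tilted about 15° in the picture.

Run:
```python
from h import *
im=cv2.imread("pics/top0.png");hsv=cv2.cvtColor(im,cv2.COLOR_BGR2HSV);S,V=hsv[...,1],hsv[...,2]
def pts(m,x0,y0,x1,y1):
    ys,xs=np.nonzero(m[y0:y1,x0:x1]);return np.c_[xs+x0,ys+y0].astype(float)
def circ(P):
    A=np.c_[2*P,np.ones(len(P))];x=np.linalg.lstsq(A,(P**2).sum(1),rcond=None)[0];return x[:2],np.sqrt(x[2]+x[:2]@x[:2])
# lens circle at z48
g=(S<70)&(V>170)
L=pts(g,386,165,408,192);P=ray("top",L,48)[:,:2];print("lens",cv2.minEnclosingCircle(P.astype(np.float32)),P.mean(0))
# ears: bright grey pixels left and right, z=8
gm=(S<80)&(V>140)
l=pts(gm,366,170,382,195);r=pts(gm,407,170,420,195)
print(len(l),len(r),l.min(0),l.max(0),r.min(0),r.max(0))
Pl,Pr=ray("top",l,8)[:,:2],ray("top",r,8)[:,:2]
print("L ear",Pl.mean(0),"R ear",Pr.mean(0)); 
d=Pl.mean(0)-Pr.mean(0);print("ear ang",np.degrees(np.arctan2(d[1],d[0])))
u=d/np.linalg.norm(d);a=Pl@u;b=Pr@u;print("tip span",a.max()-b.min(), "mid",(a.max()+b.min())/2, "perp",Pl.mean(0)@[-u[1],u[0]],Pr.mean(0)@[-u[1],u[0]])
n=np.array([-u[1],u[0]]);print("centre from ears",u*(a.max()+b.min())/2+n*(Pl@n).mean()/2+n*(Pr@n).mean()/2)
# nest: rim arcs z48
m=((S<60)&(V>140)).astype(np.uint8);R=pts(m,190,165,255,235);q=ray("top",R,48)[:,:2]
q0=cv2.minEnclosingCircle(q.astype(np.float32));print("rim",q0)
h=cv2.convexHull(q.astype(np.float32))[:,0];print("circfit hull",circ(h))
# notch: black inside
K=pts(V<60,190,165,255,235);k=ray("top",K,34)[:,:2]
c0=np.array(q0[0])
kk=k[np.linalg.norm(k-c0,axis=1)<48];print("black n",len(kk),kk.mean(0))
t=(kk-kk.mean(0));w,v=np.linalg.eigh(t.T@t);print("notch pca",np.degrees(np.arctan2(v[1,1],v[0,1])))
# arcs: direction from one arc centroid to the other (perp to notch)
n_,lab,st,ce=cv2.connectedComponentsWithStats(m[165:235,190:255]);big=np.argsort(-st[1:,4])[:2]+1
C=ray("top",ce[big]+[190,165],48)[:,:2];d=C[0]-C[1];print("arcs",st[big,4],C,C.mean(0),"notch",np.degrees(np.arctan2(d[1],d[0]))+90)
# scene cam checks
im2=cv2.imread("pics/scene0.png");
cv2.imwrite("pics/c2.png",np.hstack([cv2.resize(im2[225:275,250:310],(480,400),interpolation=0),cv2.resize(im2[155:205,338:398],(320*3//2,400),interpolation=0)][:2])[:,:800])
c=get_calibration("scene")
for nm,p in(("lens",[566.5,-229,48]),("rim",[*q0[0],48])):print(nm,cv2.projectPoints(np.float64([p]),c["rvec"],c["tvec"],c["intrinsics"],c["D"])[0].ravel())
hs=cv2.cvtColor(im2,cv2.COLOR_BGR2HSV)
for (x0,y0,x1,y1,z) in((264,232,290,252,48),):
    for t in (190,205,215): 
        p=pts((hs[...,1]<40)&(hs[...,2]>t),x0,y0,x1,y1); print(t,len(p),p.mean(0),ray("scene",[p.mean(0)],z)) if len(p) else 0
p=pts((hs[...,1]<60)&(hs[...,2]>140),338,155,398,205);Q=ray("scene",p,48)[:,:2];print("scene rim",cv2.minEnclosingCircle(Q.astype(np.float32)))
```

```text
lens ((566.3396606445312, -230.03390502929688), 25.69097900390625) [ 567.66929488 -228.62334555]
63 28 [373. 178.] [381. 185.] [407. 180.] [410. 186.]
L ear [ 569.38365272 -193.4477151 ] R ear [ 566.62218501 -267.06006273]
ear ang 87.85163368264043
tip span 86.88426773032808 mid -205.89464821304816 perp -576.2352644156348 -576.2352644156349
centre from ears [ 568.11180111 -227.35141863]
rim ((518.4443969726562, 154.21026611328125), 54.58676528930664)
circfit hull (array([518.1063537 , 154.55396267]), np.float64(53.936625793130275))
black n 756 [518.81099571 156.75181784]
notch pca 166.2833201133353
arcs [503 486] [[526.38849968 187.59089356]
 [509.84007647 120.42405068]] [518.11428807 154.00747212] notch 166.15924772171803
lens [274.20865159 243.42542637]
rim [367.58307437 172.30982339]
190 167 [276.47904192 242.79640719] [[ 568.42659896 -223.76835156   48.        ]]
205 121 [275.82644628 242.37190083] [[ 566.28271315 -223.9382142    48.        ]]
scene rim ((525.1889038085938, 153.2982177734375), 62.65477752685547)
```

View pics/c2.png

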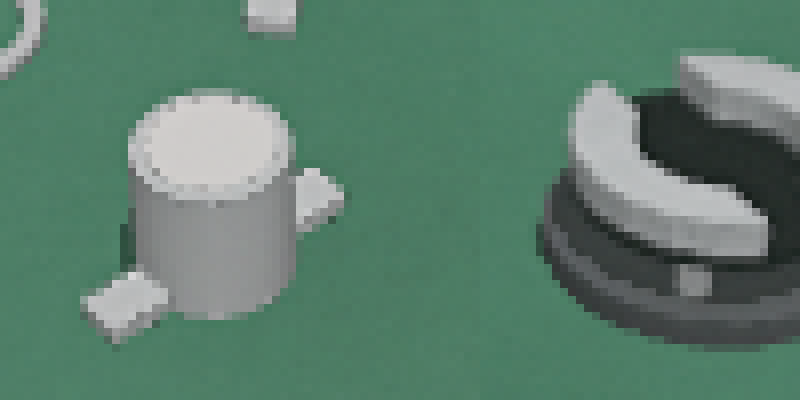

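Measurements check out against the sizes given:

| Item | Position (mm) | Angle | Check |
|---|---|---|---|
| Bezel | (567.5, -227) | ears at 88° | tip span 87 mm, should be 88 |
| Nest | (518, 154.3) | notch axis at 166° | rim radius 54 mm |

The scene view shows the bezel lens at about (276,243), which agrees to within about 5 mm in y.

```bash
cat >> h.py <<'E'
from scipy.spatial.transform import Rotation as Ro
def pose():
    s=sense();q=s["ee_rot"];R=Ro.from_quat([*q[1:],q[0]]);X=R.as_matrix()[:,0]
    return s,R,np.degrees(np.arctan2(X[1],X[0]))
def plan(xyz,yaw,n):
    s,R,y=pose();T=Ro.from_euler("z",yaw,degrees=True)*Ro.from_euler("x",180,degrees=True)
    p=s["eef_pos"];dv=(R.inv()*T).as_rotvec()/n;dp=(np.array(xyz)-p)/n
    print("t",round(s["time_s"],2),"pos",p.round(1),"yaw",round(y,1),"F",s["force"].round(1),"w",round(s["grip_width"],3))
    for i in range(n):
        print([round(float(v),2) for v in [*(R.inv().apply(dp)/50),*(dv/.15)]]);R=R*Ro.from_rotvec(dv)
E
python3 -c "
from h import *
plan([567.5,-227,160],87.9,12)"
```

```text
t 0.1 pos [ 141.4 -505.4  244.8] yaw 15.6 F [ 0.4  0.1 -0.6] w 0.999
[0.81, -0.26, 0.14, -0.0, -0.0, -0.7]
[0.83, -0.17, 0.14, -0.0, -0.0, -0.7]
[0.84, -0.08, 0.14, -0.0, -0.0, -0.7]
[0.85, 0.01, 0.14, -0.0, -0.0, -0.7]
[0.84, 0.1, 0.14, -0.0, -0.0, -0.7]
[0.83, 0.18, 0.14, -0.0, -0.0, -0.7]
[0.8, 0.27, 0.14, -0.0, -0.0, -0.7]
[0.77, 0.35, 0.14, -0.0, -0.0, -0.7]
[0.73, 0.43, 0.14, -0.0, -0.0, -0.7]
[0.68, 0.51, 0.14, -0.0, -0.0, -0.7]
[0.62, 0.58, 0.14, -0.0, -0.0, -0.7]
[0.56, 0.64, 0.14, -0.0, -0.0, -0.7]
```

{"fn": "arm_command", "kwargs": {
  "steps": [
    [[1, 0.81, -0.26, 0, 0, 0, -0.7], [1, 0.83, -0.17, 0, 0, 0, -0.7], [1, 0.84, -0.08, 0, 0, 0, -0.7], [1, 0.85, 0.01, 0, 0, 0, -0.7], [1, 0.84, 0.1, 0.2, 0, 0, -0.7], [1, 0.83, 0.18, 0.2, 0, 0, -0.7], [1, 0.8, 0.27, 0.2, 0, 0, -0.7], [1, 0.77, 0.35, 0.2, 0, 0, -0.7]]
  ]
}}

```text
time_s: 1.1
eef_pos: [426.0, -319.1, 204.7]
ee_rot: [-0.0, 0.848, 0.53, -0.0]
force: [0.0, -0.5, -0.5]
grip_width: 1.003
grip_force: 0.0
```

{"fn": "arm_command", "kwargs": {
  "steps": [
    [[1, 0.73, 0.43, 0.2, 0, 0, -0.7], [1, 0.68, 0.51, 0.2, 0, 0, -0.7], [1, 0.62, 0.58, 0.2, 0, 0, -0.7], [1, 0.56, 0.64, 0.2, 0, 0, -0.7], [1, 0, 0, 0, 0, 0, 0], [1, 0, 0, 0, 0, 0, 0]]
  ]
}}

```text
time_s: 1.85
eef_pos: [567.1, -227.9, 165.1]
ee_rot: [-0.0, 0.721, 0.693, -0.0]
force: [-0.1, 0.1, 0.3]
grip_width: 1.001
grip_force: 0.0
```

```bash
python3 -c "
from h import *
plan([567.5,-227,34],87.9,4)
cv2.imwrite('pics/s1.png',cv2.resize(capture('scene')[200:290,220:340,::-1],(800,600)))"
```

```text
t 1.85 pos [ 567.1 -227.9  165.1] yaw 87.8 F [-0.1  0.1  0.3] w 1.001
[0.0, 0.0, 0.66, -0.0, -0.0, -0.0]
[0.0, 0.0, 0.66, -0.0, -0.0, -0.0]
[0.0, 0.0, 0.66, -0.0, -0.0, -0.0]
[0.0, 0.0, 0.66, -0.0, -0.0, -0.0]
```

View pics/s1.png

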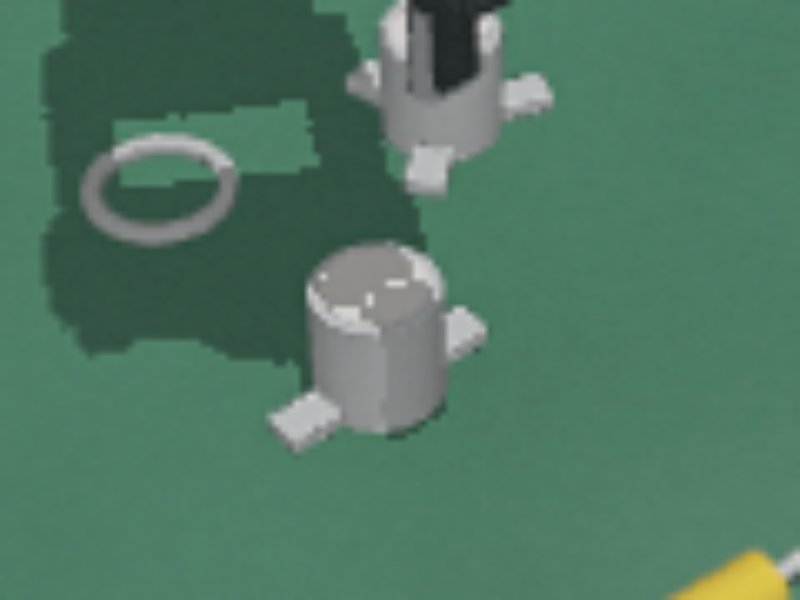

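The picture shows the two-eared bezel standing clear under the gripper, at about (376,285) in the crop. I'll descend and grip.

{"fn": "arm_command", "kwargs": {
  "steps": [
    [[1, 0, 0, 0.8, 0, 0, 0], [1, 0, 0, 0.8, 0, 0, 0], [1, 0, 0, 0.6, 0, 0, 0], [1, 0, 0, 0.42, 0, 0, 0], [1, 0, 0, 0, 0, 0, 0], [0.45, 0, 0, 0, 0, 0, 0], [0.4, 0, 0, 0, 0, 0, 0], [0.4, 0, 0, 0, 0, 0, 0]]
  ],
  "squeeze": 40
}}

```text
time_s: 2.9
eef_pos: [567.9, -228.1, 35.7]
ee_rot: [0.001, 0.72, 0.694, 0.0]
force: [-2.9, -1.0, 6.1]
grip_width: 0.551
grip_force: 41.0
```

{"fn": "arm_command", "kwargs": {
  "steps": [
    [[0.4, 0, 0, 0, 0, 0, 0], [0.4, 0, 0, 0, 0, 0, 0], [0.3, 0, 0, 0, 0, 0, 0], [0.3, 0, 0, 0, 0, 0, 0]]
  ]
}}

```text
time_s: 3.4
eef_pos: [567.9, -228.1, 35.6]
ee_rot: [0.001, 0.72, 0.694, 0.0]
force: [-1.0, 0.4, 6.5]
grip_width: 0.552
grip_force: 41.0
```

{"fn": "arm_command", "kwargs": {
  "steps": [
    [[0.3, 0, 0, -0.5, 0, 0, 0], [0.3, 0, 0, -0.9, 0, 0, 0], [0.3, 0, 0, -0.7, 0, 0, 0], [0.3, 0, 0, 0, 0, 0, 0]]
  ]
}}

```text
time_s: 3.9
eef_pos: [568.5, -228.2, 142.1]
ee_rot: [0.003, 0.72, 0.694, 0.001]
force: [0.2, 0.6, -2.5]
grip_width: 0.547
grip_force: 41.6
```

```bash
python3 -c "
from h import *
plan([518,154.3,125],106.2,11)"
```

```text
t 3.9 pos [ 568.5 -228.2  142.1] yaw 87.8 F [ 0.2  0.6 -2.5] w 0.547
[0.69, -0.12, 0.03, 0.0, 0.0, -0.19]
[0.69, -0.1, 0.03, 0.0, 0.0, -0.19]
[0.7, -0.08, 0.03, 0.0, 0.0, -0.19]
[0.7, -0.06, 0.03, 0.0, 0.0, -0.19]
[0.7, -0.04, 0.03, 0.0, 0.0, -0.19]
[0.7, -0.02, 0.03, 0.0, 0.0, -0.19]
[0.7, 0.0, 0.03, 0.0, 0.0, -0.19]
[0.7, 0.02, 0.03, 0.0, 0.0, -0.19]
[0.7, 0.04, 0.03, 0.0, 0.0, -0.19]
[0.7, 0.07, 0.03, 0.0, 0.0, -0.19]
[0.7, 0.09, 0.03, 0.0, 0.0, -0.19]
```

{"fn": "arm_command", "kwargs": {
  "steps": [
    [[0.3, 0.69, -0.12, 0, 0, 0, -0.19], [0.3, 0.69, -0.1, 0, 0, 0, -0.19], [0.3, 0.7, -0.08, 0, 0, 0, -0.19], [0.3, 0.7, -0.06, 0, 0, 0, -0.19], [0.3, 0.7, -0.04, 0, 0, 0, -0.19], [0.3, 0.7, -0.02, 0, 0, 0, -0.19], [0.3, 0.7, 0, 0, 0, 0, -0.19], [0.3, 0.7, 0.02, 0, 0, 0, -0.19]]
  ]
}}

```text
time_s: 4.9
eef_pos: [529.3, 51.3, 138.0]
ee_rot: [-0.001, 0.637, 0.771, -0.001]
force: [0.4, -0.4, -1.5]
grip_width: 0.547
grip_force: 41.6
```

{"fn": "arm_command", "kwargs": {
  "steps": [
    [[0.3, 0.7, 0.04, 0.1, 0, 0, -0.19], [0.3, 0.7, 0.07, 0.1, 0, 0, -0.19], [0.3, 0.7, 0.09, 0.1, 0, 0, -0.19], [0.3, 0, 0, 0.15, 0, 0, 0], [0.3, 0, 0, 0, 0, 0, 0], [0.3, 0, 0, 0, 0, 0, 0]]
  ]
}}

```text
time_s: 5.65
eef_pos: [517.4, 154.0, 116.6]
ee_rot: [-0.0, 0.604, 0.797, -0.0]
force: [-0.2, -0.6, -0.3]
grip_width: 0.545
grip_force: 41.6
```

```bash
python3 -c "
from h import *
plan([518,154.3,90],106.2,3)
cv2.imwrite('pics/s2.png',cv2.resize(capture('scene')[110:215,310:450,::-1],(800,600)))"
```

```text
t 5.65 pos [517.4 154.  116.6] yaw 105.7 F [-0.2 -0.6 -0.3] w 0.545
[0.0, 0.0, 0.18, -0.0, 0.0, -0.02]
[0.0, 0.0, 0.18, -0.0, 0.0, -0.02]
[0.0, 0.0, 0.18, -0.0, 0.0, -0.02]
```

View pics/s2.png

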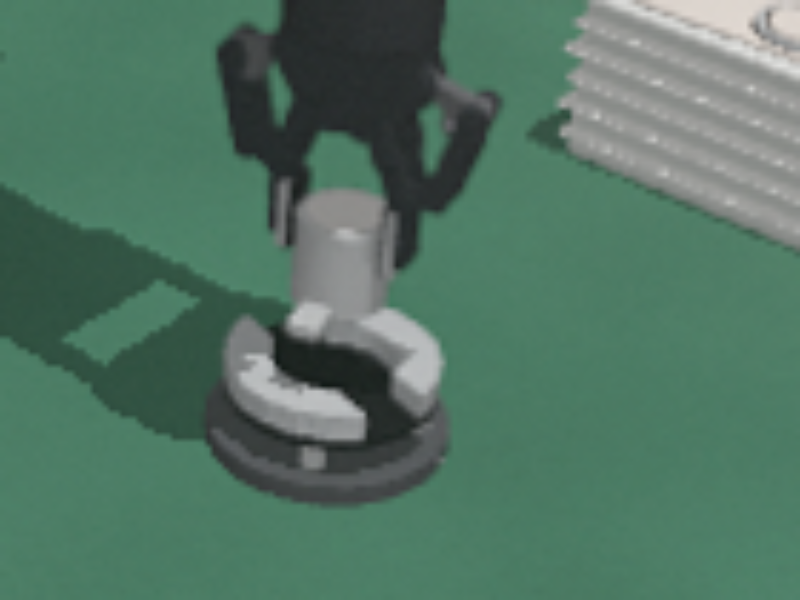

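The bezel hangs above the nest. The lens is at about (341,207) in the crop, which is full-frame (369.7,146.2), and the rim is centred near (331,357). I'll check the offset in the grasp against the projection.

```bash
python3 -c "
from h import *
c=get_calibration('scene')
P=np.float64([[517.4,154,129],[517.4,162,129],[525.4,154,129],[518,154.3,48]])
print(cv2.projectPoints(P,c['rvec'],c['tvec'],c['intrinsics'],c['D'])[0][:,0])
print(ray('scene',[[369.2,145.7]],129),ray('scene',[[367.5,172]],48))"
```

```text
[[369.58792255 147.50585389]
 [371.49073367 146.50204075]
 [371.81591337 148.62153274]
 [367.48540737 172.23367494]]
[[510.310745   160.60645489 129.        ]] [[517.24172333 155.23659345  48.        ]]
```

{"fn": "arm_command", "kwargs": {
  "steps": [
    [[0.3, 0, 0, 0.25, 0, 0, 0], [0.3, 0, 0, 0.2, 0, 0, 0], [0.3, 0, 0, 0, 0, 0, 0], [0.3, 0, 0, 0, 0, 0, 0]]
  ]
}}

```text
time_s: 6.2
eef_pos: [517.3, 154.9, 94.3]
ee_rot: [0.0, 0.603, 0.798, 0.0]
force: [-0.7, -1.0, -1.7]
grip_width: 0.546
grip_force: 41.6
```

{"fn": "arm_command", "kwargs": {
  "steps": [
    [[0.3, 0, 0, 0.1, 0, 0, 0], [0.3, 0, 0, 0.08, 0, 0, 0], [0.3, 0, 0, 0, 0, 0, 0], [0.3, 0, 0, 0, 0, 0, 0]]
  ]
}}

```text
time_s: 6.7
eef_pos: [517.3, 154.9, 85.4]
ee_rot: [0.0, 0.603, 0.798, 0.0]
force: [-0.7, -1.0, -0.6]
grip_width: 0.547
grip_force: 41.6
```

{"fn": "arm_command", "kwargs": {
  "steps": [
    [[0.3, 0, 0, 0.06, 0, 0, 0], [0.3, 0, 0, 0.06, 0, 0, 0], [0.3, 0, 0, 0, 0, 0, 0], [0.3, 0, 0, 0, 0, 0, 0]]
  ]
}}

```text
time_s: 7.2
eef_pos: [517.5, 154.9, 79.6]
ee_rot: [0.0, 0.603, 0.798, 0.0]
force: [-0.5, 0.8, 4.4]
grip_width: 0.548
grip_force: 42.0
```

Contact was at TCP z of about 83.6, as predicted. The force matches about 4 mm of spring travel. I'll press slightly more, then turn.

{"fn": "arm_command", "kwargs": {
  "steps": [
    [[0.3, 0, 0, 0.04, 0, 0, 0], [0.3, 0, 0, 0, 0, 0, -0.5], [0.3, 0, 0, 0, 0, 0, -0.6], [0.3, 0, 0, 0, 0, 0, -0.6], [0.3, 0, 0, 0, 0, 0, -0.6], [0.3, 0, 0, 0, 0, 0, -0.6], [0.3, 0, 0, 0, 0, 0, 0], [0.3, 0, 0, 0, 0, 0, 0]]
  ]
}}

```text
time_s: 8.2
eef_pos: [517.5, 154.8, 77.5]
ee_rot: [0.0, 0.417, 0.909, 0.0]
force: [0.1, -0.3, 5.5]
grip_width: 0.544
grip_force: 42.2
```

{"fn": "arm_command", "kwargs": {
  "steps": [
    [[0.3, 0, 0, 0, 0, 0, -0.6], [0.3, 0, 0, 0, 0, 0, -0.6], [0.3, 0, 0, 0, 0, 0, -0.6], [0.3, 0, 0, 0, 0, 0, -0.6], [0.3, 0, 0, 0, 0, 0, 0], [0.3, 0, 0, 0, 0, 0, 0]]
  ]
}}

```text
time_s: 8.95
eef_pos: [517.5, 154.8, 77.4]
ee_rot: [0.0, 0.247, 0.969, 0.0]
force: [0.5, -0.4, 4.8]
grip_width: 0.544
grip_force: 42.2
```

```bash
python3 -c "
from h import *
plan([518,154.3,78],166.2,3);print(pose()[0]['wrist_torque'])"
```

```text
t 8.95 pos [517.5 154.8  77.4] yaw 151.4 F [ 0.5 -0.4  4.8] w 0.544
[-0.0, -0.0, -0.0, 0.0, 0.0, -0.58]
[-0.0, -0.0, -0.0, 0.0, 0.0, -0.58]
[-0.0, -0.0, -0.0, 0.0, 0.0, -0.58]
[ 0.0387055  -0.03199735  0.12938905]
```

{"fn": "arm_command", "kwargs": {
  "steps": [
    [[0.3, 0, 0, 0, 0, 0, -0.58], [0.3, 0, 0, 0, 0, 0, -0.58], [0.3, 0, 0, 0, 0, 0, 0], [0.3, 0, 0, 0, 0, 0, 0]]
  ]
}}

```text
time_s: 9.45
eef_pos: [517.0, 154.8, 76.9]
ee_rot: [-0.0, 0.163, 0.987, -0.0]
force: [0.5, 0.9, -1.4]
grip_width: 0.549
grip_force: 41.7
```

{"fn": "arm_command", "kwargs": {
  "steps": [
    [[0.3, 0, 0, 0, 0, 0, -0.58], [0.3, 0, 0, 0, 0, 0, 0], [0.3, 0, 0, 0, 0, 0, 0]]
  ]
}}

```text
time_s: 9.82
eef_pos: [517.2, 154.8, 77.2]
ee_rot: [-0.0, 0.12, 0.993, -0.0]
force: [-0.1, 0.6, -1.5]
grip_width: 0.547
grip_force: 41.7
```

The force dropped away at a yaw of about 161°, so the ears are in the notches. Now I'll seat it on the floor, with contact expected at z of about 69.6.

{"fn": "arm_command", "kwargs": {
  "steps": [
    [[0.3, 0, 0, 0.08, 0, 0, 0], [0.3, 0, 0, 0.06, 0, 0, 0], [0.3, 0, 0, 0.05, 0, 0, 0], [0.3, 0, 0, 0, 0, 0, 0], [0.3, 0, 0, 0, 0, 0, 0]]
  ]
}}

```text
time_s: 10.45
eef_pos: [517.2, 154.9, 68.0]
ee_rot: [0.0, 0.119, 0.993, 0.0]
force: [-1.9, -0.3, 3.2]
grip_width: 0.55
grip_force: 41.9
```

{"fn": "arm_command", "kwargs": {
  "steps": [
    [[0.6, 0, 0, 0, 0, 0, 0], [0.75, 0, 0, 0, 0, 0, 0], [0.9, 0, 0, 0, 0, 0, 0], [1, 0, 0, 0, 0, 0, 0], [1, 0, 0, 0, 0, 0, 0]]
  ]
}}

```text
time_s: 11.08
eef_pos: [517.2, 154.8, 67.8]
ee_rot: [-0.0, 0.119, 0.993, 0.0]
force: [0.3, 0.4, 0.8]
grip_width: 1.002
grip_force: 0.0
```

{"fn": "arm_command", "kwargs": {
  "steps": [
    [[1, 0, 0, -0.3, 0, 0, 0], [1, 0, 0, -0.6, 0, 0, 0], [1, 0, 0, -1, 0, 0, 0], [1, 0, 0, -1, 0, 0, 0], [1, 1, 0, -0.2, 0, 0, 0], [1, 1, 0, 0, 0, 0, 0], [1, 1, 0, 0, 0, 0, 0], [1, 0, 0, 0, 0, 0, 0]]
  ]
}}

```text
time_s: 12.08
eef_pos: [369.3, 191.1, 224.0]
ee_rot: [0.001, 0.118, 0.993, 0.0]
force: [0.8, -0.2, 0.1]
grip_width: 1.003
grip_force: 0.0
```

```bash
python3 -c "
from h import *
a=capture('scene')[120:220,310:450,::-1];b=capture('top')[165:235,185:260,::-1]
cv2.imwrite('pics/s3.png',np.hstack([cv2.resize(a,(480,400)),cv2.resize(b,(320,400))]))
print(pose()[0]['eef_pos'],pose()[0]['time_s'])"
```

```text
[371.81544654 190.5011507  223.82633997] 12.175
```

View pics/s3.png

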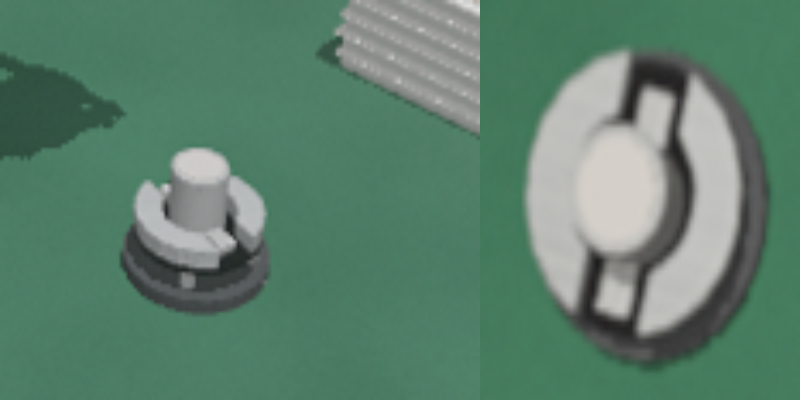

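The top crop shows both ears inside the notches, at about (655,115) and (615,295), with the lens upright at (622,190). The scene view shows the sleeve standing level, and the robot is clear of it.

```bash
python3 -c "
from rig import *
print(finish_job())"
```

```text
the job is handed in; nothing more can be done
None
```

The two-eared bezel is seated in the nest with both ears in the notches, pressed down to the floor and released. I never touched the other two bezels, and I handed the job in at about 12 s.

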